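# Scan a carrier of sample jars

## Robot

A 6-joint arm with a two-finger parallel gripper is mounted at the origin on a cart in front of the work surface, level with it; the furniture and walls round the work are solid. World frame = base frame: x ahead of the robot, y to its left, z up, the work surface at z = 0. Lengths are in m, angles in degrees, forces in N, time in s.
With the tool pointing down it reaches from about 0.375 to 0.9 m from the base axis. Payload 3.1 kg.
Tool frame: the origin (TCP) lies between the finger pads; the fingertips stand 11 mm ahead of it and the grasp point (between the pads) lies 8 mm behind it; z points along the fingers, y is the line along which they close (so a half turn about z gives the same grasp; the last joint's range is limited). The gripper opens to 87 mm and grips with 3 to 60 N. Pads are 19 mm wide; open, the fingers measure 117 mm over their backs; the gripper's body (75 mm by 190 mm) begins 51 mm behind the grasp point.
Start: joints at [-81.446, 30.224, 82.088, -0, 67.689, -10.227], TCP at [0.201, -0.592, 0.234] pointing down, gripper open.
Joint ranges: [-176.69, 176.69], [-43.24, 126.21], [12.49, 139.97], [-82, 262], [0, 151.66], [-163.58, 163.58]. Speed limits (degrees/s): [159.86, 159.86, 180, 180, 180, 180].

## Interface

Orientations are given as a 3x3 rotation matrix whose columns are the frame's x, y, z axes.
In Python, from rig import bot gives the robot as it stands.
- The arm moves only by the tool apply_moves, never from a script. Its argument "steps" is a list that holds one entry, the list of rows, each a list of 7 numbers: the shift along the tool's x, y, z in cm, then the turn, a rotation vector about the tool's x, y, z in degrees, then the gripper command: -1 is shut, 1 is fully open, values between are in proportion. In form: [[[dx, dy, dz, rx, ry, rz, jaw], ...]]. A call has 1 to 20 rows; each row is the pose to reach, as a shift and turn from the pose commanded when the call began, along the tool's axes at that moment; what a row does not reach only later rows make up. A row lasts 1/8 s, in which the tool goes at most 62.5 mm and 10.7 degrees, less where a joint would pass 70% of its speed; a pose out of reach is approached as far as the arm can. A call with a gripper value outside its range is refused whole. The fingers move at their own pace and stop on an object; the grip force is fixed at half the most. Time passes only in rows, so rows that repeat a pose let the fingers close. It gives the time, the measured TCP pose, the force, the opening and the grip force at its end, in the units of the state.
- bot.read_state(): the state, without advancing time (a new reading comes with each control period).
- bot.capture(name): name is "side" or "top"; returns the picture (400x640x3 uint8, blue, green, red); there is no depth.
- bot.camera_model(name): a dict with "intrinsics" (3x3 intrinsics, pixels), "R" (3x3) and "t" (3): a world point X has camera coordinates R X + t. Camera axes: x right, y down, z forward; pixel columns grow to the right and rows downward; lengths in m; the calibration is good to about 2 mm. A picture is of the moment at which its call begins. camera_model takes no time and is no camera call.
- bot.hand_in(): hands the job in; it is judged then, once.
The state is a dict: "time_s": time; "joint_positions": joint angles; "qvel": joint speeds; "tau": joint torques, N m; "position": TCP position; "tcp_rot": TCP orientation; "force": force on the tool from outside, world axes, zero at the start; "moment": the same for the moment, N m; "opening": opening from 0.0 (shut) to 1.0 (fully open); "grasp_force": force on a finger pad.
Only numpy, scipy, OpenCV 4.12 (cv2) and the standard library are available. Lean on these libraries where they do the work, as an engineer would, in place of code of your own. Each camera call takes 0.05 s, during which the arm holds its last target. There are 200 camera calls.

## Task

Lift the jar carrier off its mat and stand it on the deck of the label reader, squarely and parallel with the reader, and stand every sample jar in a cell of the carrier, upright, with its label turned to face the reader's window. With all jars so, press the button on top of the reader fully down; then put the loaded carrier back flat on its mat, lying the way the mat lies, with nothing over the mat's edges, and leave the lens bottle and the brass weight where they are.

Things in the scene. Friction and masses are not known exactly. Their poses are not given: they have to be found in the camera images.
- carrier: loose aluminium tray 58 (x) by 282 (y) by 28 mm high, 0.3 kg, a grip bar standing over its middle. Origin at the centre of its underside, z up. Floor and walls 4 mm; four open cells in a row, each 50 (x) by 50 mm (y) inside, 24 mm deep, centred at y = -112, -58, +58, +112 mm, x = 0. Its two ends are alike: it may be turned half round. Starts on the mat
- carrier_grip (a point): centre of the carrier's grip bar, 88 mm above the carrier's underside: a flat black bar 62 mm long along the carrier's x, 12 mm thick along y, 14 mm high, on two thin posts at its ends; pinch it from above across its 12 mm (fingers closing along the carrier's y)
- jar_0_mid (a point): sample jar (present in some starts only; all alike): amber round jar with black lid, 42 mm diameter, 60 mm high, 70 g, straight sided; this point is its centre, half-way up, z up. Its own +x axis points out through the middle of its paper bar label (20 mm wide, 11 to 43 mm above its foot); a white pointer ridge on the lid runs from the lid's centre the same way
- jar_1_mid (a point): sample jar (present in some starts only; all alike): amber round jar with black lid, 42 mm diameter, 60 mm high, 70 g, straight sided; this point is its centre, half-way up, z up. Its own +x axis points out through the middle of its paper bar label (20 mm wide, 11 to 43 mm above its foot); a white pointer ridge on the lid runs from the lid's centre the same way
- jar_2_mid (a point): sample jar (present in some starts only; all alike): amber round jar with black lid, 42 mm diameter, 60 mm high, 70 g, straight sided; this point is its centre, half-way up, z up. Its own +x axis points out through the middle of its paper bar label (20 mm wide, 11 to 43 mm above its foot); a white pointer ridge on the lid runs from the lid's centre the same way
- jar_3_mid (a point): sample jar (present in some starts only; all alike): amber round jar with black lid, 42 mm diameter, 60 mm high, 70 g, straight sided; this point is its centre, half-way up, z up. Its own +x axis points out through the middle of its paper bar label (20 mm wide, 11 to 43 mm above its foot); a white pointer ridge on the lid runs from the lid's centre the same way
- deck (a point): centre of the top surface of the reader's deck, a flat fixed aluminium plate 100 (x) by 328 mm (y), 5 mm thick, its top 5 mm above the desk; +x points from the deck to the reader's tower, y runs along the tower. The reader stands at a different place and yaw each time
- window (a point): middle of the reader's window, a dark strip along the face of the grey tower that looks back over the deck (towards the deck's -x). The tower's face is 77 mm from the deck's centre line; it is 46 mm deep, 316 mm long, 70 mm high. Jars face it when their +x points along the deck's +x
- scan_button (a joint): travel of the round scan button on top of the tower, m: 0 up, 0.006 fully down; sprung, about 4 N fully down, comes up by itself
- scan_button_top (a point): centre of the top of the scan button (28 mm diameter cap), on top of the tower; press straight down
- mat_mid (a point): centre of the top surface of the carrier's black rubber parking mat, 108 (x) by 334 (y) by 3 mm, fixed to the desk; the parked carrier's y runs along the mat's y
- lens_bottle: small standing bottle of lens cleaner with a white cap, 34 mm diameter, 105 mm high, loose; origin at its foot. A bystander
- brass_weight: small round metal weight with a knob, 32 mm diameter, 38 mm high, loose; origin at its foot. A bystander
Mind the look-alikes: they are no part of the job. What is shaped like the part that bears jar_3_mid but blue, green or pink is not meant.

How it is judged (in metres and radians):
On the way, in this order (a step that is already met when the one before it is completed fails the run):
1. the carrier stands flat on the reader's deck, parallel with the reader (x of carrier in the frame of deck between -0.022 and 0.022 m and y of carrier in the frame of deck between -0.025 and 0.025 m and z of carrier in the frame of deck below 0.004 m and angle between the y axis of carrier and the y axis of deck, either way round below 0.15 rad and angle between carrier's own z axis and vertical below 0.05 rad), for 0.2 s.
2. the scan button is pressed while the carrier stands on the deck and every jar stands in a cell with its label facing the window (all of step 1 and x of jar_0_mid in the frame of carrier between -0.02 and 0.02 m and y of jar_0_mid in the frame of carrier between -0.135 and 0.135 m and z of jar_0_mid in the frame of carrier between 0.026 and 0.044 m and angle between each of jar_0_mid, jar_1_mid, jar_2_mid, jar_3_mid's own z axis and vertical below 0.2 rad and x of jar_1_mid in the frame of carrier between -0.02 and 0.02 m and y of jar_1_mid in the frame of carrier between -0.135 and 0.135 m and z of jar_1_mid in the frame of carrier between 0.026 and 0.044 m and x of jar_2_mid in the frame of carrier between -0.02 and 0.02 m and y of jar_2_mid in the frame of carrier between -0.135 and 0.135 m and z of jar_2_mid in the frame of carrier between 0.026 and 0.044 m and x of jar_3_mid in the frame of carrier between -0.02 and 0.02 m and y of jar_3_mid in the frame of carrier between -0.135 and 0.135 m and z of jar_3_mid in the frame of carrier between 0.026 and 0.044 m and angle between the x axis of each of jar_0_mid, jar_1_mid, jar_2_mid, jar_3_mid and the x axis of deck, either way round below 0.3 rad and x of window in the frame of jar_0_mid above 0 m and x of window in the frame of jar_1_mid above 0 m and x of window in the frame of jar_2_mid above 0 m and x of window in the frame of jar_3_mid above 0 m and value of joint scan_button above 0.0045 m), for 0.1 s.
At the end, for the whole second after the job is handed in: the carrier lies flat and still on its mat (centre within 28 mm across, 30 mm along, 0.2 rad) with every jar upright (0.2 rad) in a cell. On the way: on the deck within 22 mm across, 25 mm along, 0.15 rad; button down 4.5 mm with every jar in a cell, label within 0.3 rad of straight to the reader (x of carrier in the frame of mat_mid between -0.028 and 0.028 m and y of carrier in the frame of mat_mid between -0.03 and 0.03 m and z of carrier in the frame of mat_mid below 0.004 m and angle between the y axis of carrier and the y axis of mat_mid, either way round below 0.2 rad and angle between carrier's own z axis and vertical below 0.05 rad and linear speed of carrier below 0.02 m/s and x of jar_0_mid in the frame of carrier between -0.02 and 0.02 m and y of jar_0_mid in the frame of carrier between -0.135 and 0.135 m and z of jar_0_mid in the frame of carrier between 0.026 and 0.044 m and angle between each of jar_0_mid, jar_1_mid, jar_2_mid, jar_3_mid's own z axis and vertical below 0.2 rad and x of jar_1_mid in the frame of carrier between -0.02 and 0.02 m and y of jar_1_mid in the frame of carrier between -0.135 and 0.135 m and z of jar_1_mid in the frame of carrier between 0.026 and 0.044 m and x of jar_2_mid in the frame of carrier between -0.02 and 0.02 m and y of jar_2_mid in the frame of carrier between -0.135 and 0.135 m and z of jar_2_mid in the frame of carrier between 0.026 and 0.044 m and x of jar_3_mid in the frame of carrier between -0.02 and 0.02 m and y of jar_3_mid in the frame of carrier between -0.135 and 0.135 m and z of jar_3_mid in the frame of carrier between 0.026 and 0.044 m); the robot touches nothing.
It fails at once if the lens bottle or the brass weight is moved more than 40 mm (distance of any of lens_bottle, brass_weight from where it was at the start of the episode above 0.04 m).
Of jar_0, jar_1, jar_2, jar_3 only 2 to 4 are there at a start; the rules pass over those that are not, and their reading is None.
At some moment in a run one of carrier may be knocked a few centimetres aside while the robot is not near it.
Once in a run the grip may slacken for a moment while it holds something.
It also fails if it takes over 210 s, if anything falls off the work surface, if the arm or the gripper's body presses on something with over 40 N, if the wrist force passes 120 N, or if a joint passes its speed limit or range.

## Working session

There is one attempt and no reset: what is moved stays moved. The work goes in short steps, Python scripts to look and compute and a tool call to move; the robot and the scene stay as the last step left them, time stands still between calls to the robot, and variables do not carry over. Pictures are saved under pics/ and viewed, at most 14 in all, crops included, and the job is handed in when it is done.

Besides the shell and the picture viewer there is one more tool, called after "Emit:" by a JSON object that holds its "fn" and its "kwargs", one argument or row to a line. apply_moves: Moves the arm, as the interface text tells. Its arguments: {"type":"object","properties":{"steps":{"type":"array","items":{"type":"array","items":{"type":"array","items":{"type":"number"}}}}},"required":["steps"]}

```bash
ls; mkdir -p pics
python3 - <<'E'
from rig import bot
import cv2,numpy as np
for n in("top","side"):
    im=bot.capture(n); cv2.imwrite(f"pics/{n}0.png",im)
    m=bot.camera_model(n); R=np.array(m["R"]);print(n,np.round(m["intrinsics"],1).tolist(),np.round(-R.T@np.array(m["t"]),3),np.round(R,3).tolist())
s=bot.read_state();print(s)
E
```

```text
pics
top [[422.7, 0.0, 317.3], [0.0, 422.7, 193.1], [0.0, 0.0, 1.0]] [ 0.373 -0.086  1.281] [[0.019, -1.0, 0.01], [-0.995, -0.02, -0.102], [0.102, -0.008, -0.995]]
side [[427.8, 0.0, 319.3], [0.0, 427.8, 197.0], [0.0, 0.0, 1.0]] [ 0.566 -1.01   0.855] [[0.997, 0.083, 0.006], [0.056, -0.626, -0.778], [-0.061, 0.775, -0.629]]
{'time_s': 0.1, 'joint_positions': array([-8.14456487e+01,  3.02729918e+01,  8.21484030e+01,  1.12210634e-03,
        6.76898514e+01, -1.02265311e+01]), 'qvel': array([-0.07291847, -0.10972296, -0.21243922,  0.05395348, -0.05003418,
        0.03970428]), 'tau': array([-6.89139615e-04, -4.40986776e+01, -1.77150679e+01,  6.34528440e-02,
        5.34561288e-02, -5.80393385e-05]), 'position': array([ 0.20116397, -0.5910735 ,  0.23267998]), 'tcp_rot': array([[ 9.46759185e-01,  3.21942499e-01, -2.70892949e-04],
       [ 3.21942409e-01, -9.46757302e-01,  1.92270567e-03],
       [ 3.62530792e-04, -1.90755118e-03, -9.99998115e-01]]), 'force': array([ 0.29309936, -0.53095305, -0.09807656]), 'moment': array([-0.02368633, -0.03010095, -0.08008085]), 'grasp_force': 0.0, 'opening': 0.9992134919314151}
```

View pics/top0.png

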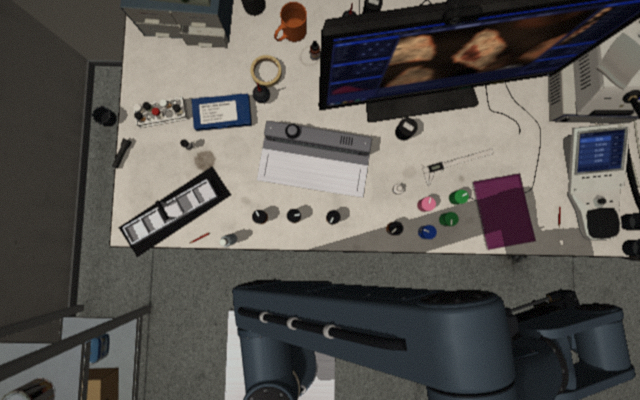

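View pics/side0.png

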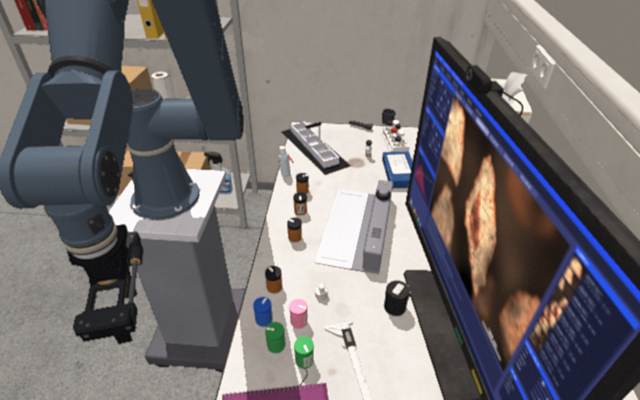

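```bash
cat > h.py <<'E'
import cv2,numpy as np
from rig import bot
def px2w(n,uv,z):
    m=bot.camera_model(n);R=np.array(m["R"]);c=-R.T@np.array(m["t"])
    d=R.T@np.linalg.inv(m["intrinsics"])@np.array([uv[0],uv[1],1.]);return c+d*(z-c[2])/d[2]
def w2px(n,X):
    m=bot.camera_model(n);p=np.array(m["intrinsics"])@(np.array(m["R"])@np.array(X)+np.array(m["t"]));return p[:2]/p[2]
def crop(n,box,s,f):
    im=bot.capture(n);x0,y0,x1,y1=box
    cv2.imwrite("pics/"+f,cv2.resize(im[y0:y1,x0:x1],None,fx=s,fy=s,interpolation=cv2.INTER_CUBIC));return im
def move(target,yaw):
    """tool-axis shift cm and rz for tool-down target; yaw = world angle of tool y (mod 180)"""
    s=bot.read_state();R=s["tcp_rot"];d=R.T@(np.array(target)-s["position"])*100
    y=np.degrees(np.arctan2(R[1,1],R[0,1]));dy=(yaw-y+90)%180-90
    print("pos",np.round(s["position"],4),"yaw",round(y,1),"shift",np.round(d,2),"rz",round(-dy,1),"(or",round(-dy+180,1),round(-dy-180,1),") q6",np.round(s["joint_positions"],1))
E
python3 - <<'E'
from h import *
im=crop("top",(245,195,445,245),4,"jars.png")
cv2.imwrite("pics/car.png",cv2.resize(im[110:260,110:380],None,fx=2.96,fy=2.96,interpolation=cv2.INTER_CUBIC))
E
```

```text
(no output)
```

View pics/jars.png

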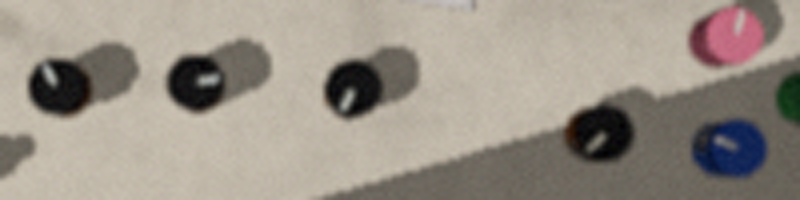

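View pics/car.png

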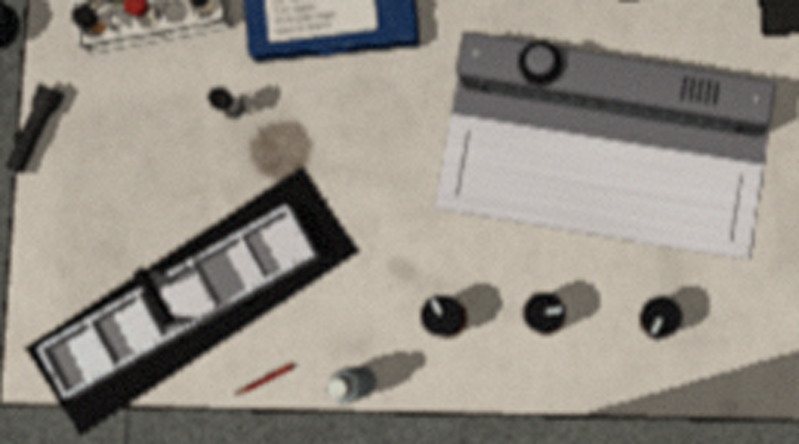

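Run:
```python
from h import *
S=2.96
def c(p):return (np.array(p)+.5)/S+110-.5
def rep(name,pts,z):
    P=np.array([px2w("top",c(p),z)[:2] for p in pts]);print(name,np.round(P,3).tolist(),"mean",np.round(P.mean(0),4));
    print("  sides",[round(float(np.linalg.norm(P[i]-P[i-1])),3) for i in range(len(P))],"ang",[round(float(np.degrees(np.arctan2(*(P[i]-P[i-1])[::-1]))),1) for i in range(len(P))])
    return P
rep("mat",[(305,168),(357,248),(82,432),(28,348)],.003)
rep("deck",[(437,207),(750,257),(766,162),(453,115)],.005)
rep("carrier",[(38,348),(289,205),(318,254),(65,397)],.031)
rep("bar",[(145,272),(180,318)],.095)
rep("button",[(541,62)],.08)
rep("towertop",[(463,33),(775,85),(767,135),(455,84)],.07)
rep("bottle",[(342,386)],.105)
im=bot.capture("top")
for n,p,t in [("A",(59,87),(47,67)),("B",(196,82),(219,80)),("C",(354,88),(345,110)),("D",(603,133),(587,151))]:
    f=lambda q:(np.array(q)+.5)/4+[245,195]-.5
    a=f(p);u,v=np.round(a).astype(int)
    m=(im[v-9:v+10,u-9:u+10].max(2)<60).astype(np.uint8);l,lab,st,ce=cv2.connectedComponentsWithStats(m);k=1+np.argmax(st[1:,4])
    cnt=max(cv2.findContours((lab==k).astype(np.uint8),0,2)[0],key=len);(cx,cy),r=cv2.minEnclosingCircle(cnt)
    b=np.array([cx+u-9,cy+v-9])
    for q in(a,b):
        X=px2w("top",q,.06);T=px2w("top",f(t),.06);d=T-X;print(n,np.round(q,1),round(r,1),np.round(X[:2],4),"ridge",round(float(np.degrees(np.arctan2(d[1],d[0]))),1),round(float(np.linalg.norm(d)),3))
```

```text
mat [[0.58, 0.224], [0.498, 0.167], [0.306, 0.436], [0.389, 0.496]] mean [0.4431 0.3311]
  sides [0.332, 0.1, 0.33, 0.102] ang [-55.0, -145.2, 125.5, 35.7]
deck [[0.542, 0.087], [0.496, -0.236], [0.595, -0.251], [0.638, 0.073]] mean [ 0.5678 -0.0817]
  sides [0.097, 0.325, 0.1, 0.328] ang [172.1, -98.0, -9.0, 82.6]
carrier [[0.389, 0.474], [0.537, 0.232], [0.488, 0.201], [0.341, 0.444]] mean [0.4389 0.3375]
  sides [0.056, 0.283, 0.058, 0.284] ang [31.9, -58.5, -147.4, 121.1]
bar [[0.462, 0.349], [0.419, 0.313]] mean [0.4404 0.3311]
  sides [0.056, 0.056] ang [39.6, -140.4]
button [[0.677, -0.02]] mean [ 0.6769 -0.0203]
  sides [0.0] ang [0.0]
towertop [[0.707, 0.058], [0.661, -0.251], [0.611, -0.244], [0.655, 0.064]] mean [ 0.6587 -0.0931]
  sides [0.052, 0.313, 0.051, 0.311] ang [-6.9, -98.4, 171.4, 81.8]
bottle [[0.358, 0.156]] mean [0.3582 0.156 ]
  sides [0.0] ang [0.0]
A [259.4 216.4] 7.3 [0.4275 0.0697] ridge 32.6 0.017
A [259.9 216.4] 7.3 [0.4274 0.0684] ridge 36.3 0.018
B [293.6 215.1] 6.8 [ 0.433  -0.0289] ridge -83.9 0.017
B [293.7 215.3] 6.8 [ 0.4324 -0.0292] ridge -81.8 0.016
C [333.1 216.6] 6.8 [ 0.4309 -0.1431] ridge 158.7 0.017
C [333.1 216.6] 6.8 [ 0.4311 -0.1431] ridge 158.9 0.017
D [395.4 227.9] 7.9 [ 0.402  -0.3233] ridge 138.7 0.018
D [394.5 228.5] 7.9 [ 0.4002 -0.3208] ridge 141.4 0.014
```

Run:
```python
from h import *
move((.50,-.15,.2),-65); move((.439,.334,.20),-58.7)
for z in(.1,.2,.3):print(px2w("top",(322,107),z),px2w("top",(332,22),z+.3))
```

```text
pos [ 0.2012 -0.5913  0.2329] yaw -71.2 shift [ 42.5  -32.15   3.35] rz -6.2 (or 173.8 -186.2 ) q6 [-81.4  30.3  82.1  -0.   67.7 -10.2]
pos [ 0.2012 -0.5913  0.2329] yaw -71.2 shift [ 52.3  -79.94   3.41] rz -12.5 (or 167.5 -192.5 ) q6 [-81.4  30.3  82.1  -0.   67.7 -10.2]
[ 0.74287642 -0.104421    0.1       ] [ 0.84034708 -0.11822288  0.4       ]
[ 0.71156417 -0.10288335  0.2       ] [ 0.7873201 -0.1145961  0.5      ]
[ 0.68025192 -0.10134569  0.3       ] [ 0.73429313 -0.11096932  0.6       ]
```

Emit:
{"fn": "apply_moves", "kwargs": {
  "steps": [
    [[42.5,-32,3.3,0,0,-6,1],[42.5,-32,3.3,0,0,-6,1],[42.5,-32,3.3,0,0,-6,1],[42.5,-32,3.3,0,0,-6,1],[42.5,-32,3.3,0,0,-6,1],[42.5,-32,3.3,0,0,-6,1],[42.5,-32,3.3,0,0,-6,1],[42.5,-32,3.3,0,0,-6,1],[42.5,-32,3.3,0,0,-6,1],[52.3,-80,3.4,0,0,-12.5,1],[52.3,-80,3.4,0,0,-12.5,1],[52.3,-80,3.4,0,0,-12.5,1],[52.3,-80,3.4,0,0,-12.5,1],[52.3,-80,3.4,0,0,-12.5,1],[52.3,-80,3.4,0,0,-12.5,1],[52.3,-80,3.4,0,0,-12.5,1],[52.3,-80,3.4,0,0,-12.5,1],[52.3,-80,3.4,0,0,-12.5,1],[52.3,-80,3.4,0,0,-12.5,1]]
  ]
}}

```text
time_s: 2.58
position: [0.4384, 0.3336, 0.1992]
tcp_rot: [[0.854, 0.52, -0.001], [0.52, -0.854, -0.001], [-0.001, 0.0, -1.0]]
force: [0.2, 0.2, -0.1]
opening: 0.999
grasp_force: 0.0
```

Run:
```python
from h import *
move((.439,.334,.083),-58.7)
crop("side",(265,100,425,220),5,"s1.png")
for z,o in((.095,"bar"),):print(w2px("side",(.439,.334,z)),w2px("side",bot.read_state()["position"]))
```

```text
pos [0.4384 0.3336 0.1992] yaw -58.7 shift [ 8.000e-02 -1.000e-02  1.162e+01] rz 0.0 (or 180.0 -180.0 ) q6 [25.7 27.1 94.8 -0.  58.1 84.4]
[313.73746554 124.92966657] [313.54011649  98.07501968]
```

View pics/s1.png

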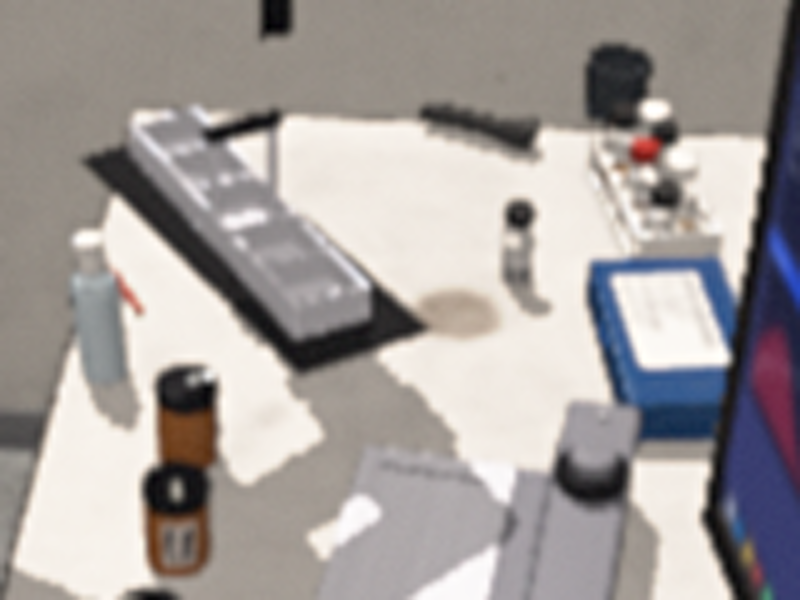

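Emit:
{"fn": "apply_moves", "kwargs": {
  "steps": [
    [[0.1,0,5,0,0,0,1],[0.1,0,9,0,0,0,1],[0.1,0,11.6,0,0,0,1],[0.1,0,11.6,0,0,0,1],[0.1,0,11.6,0,0,0,-1],[0.1,0,11.6,0,0,0,-1],[0.1,0,11.6,0,0,0,-1],[0.1,0,11.6,0,0,0,-1],[0.1,0,11.6,0,0,0,-1],[0.1,0,11.6,0,0,0,-1],[0.1,0,11.6,0,0,0,-1],[0.1,0,11.6,0,0,0,-1]]
  ]
}}

```text
time_s: 4.12
position: [0.4395, 0.3348, 0.0835]
tcp_rot: [[0.855, 0.519, -0.001], [0.519, -0.855, 0.0], [-0.0, -0.001, -1.0]]
force: [-0.2, 2.0, -0.5]
opening: 0.174
grasp_force: 0.7
```

Run:
```python
from h import *
move((.50,.20,.115),-80)
move((.568,-.082,.115),-98);move((.568,-.082,.087),-98)
```

```text
pos [0.4395 0.3348 0.0835] yaw -58.7 shift [-1.82 14.67 -3.16] rz 21.3 (or 201.3 -158.7 ) q6 [25.7 37.3 99.5  0.  43.2 84.4]
pos [0.4395 0.3348 0.0835] yaw -58.7 shift [-10.65  42.3   -3.18] rz 39.3 (or 219.3 -140.7 ) q6 [25.7 37.3 99.5  0.  43.2 84.4]
pos [0.4395 0.3348 0.0835] yaw -58.7 shift [-10.65  42.3   -0.38] rz 39.3 (or 219.3 -140.7 ) q6 [25.7 37.3 99.5  0.  43.2 84.4]
```

Emit:
{"fn": "apply_moves", "kwargs": {
  "steps": [
    [[0,0,0,0,0,0,-1],[0,0,0,0,0,0,-1],[0,0,0,0,0,0,-1],[0,0,-1,0,0,0,-1],[0,0,-2,0,0,0,-1],[0,0,-3.2,0,0,0,-1],[-0.4,3.5,-3.2,0,0,5,-1],[-0.9,7,-3.2,0,0,10,-1],[-1.4,11,-3.2,0,0,16,-1],[-1.8,14.7,-3.2,0,0,21.5,-1],[-1.8,14.7,-3.2,0,0,21.5,-1]]
  ]
}}

```text
time_s: 5.5
position: [0.5027, 0.1976, 0.1165]
tcp_rot: [[0.986, 0.166, 0.003], [0.166, -0.986, 0.0], [0.003, 0.0, -1.0]]
force: [-0.5, 0.7, -2.6]
opening: 0.132
grasp_force: 30.0
```

Run:
```python
from h import *
move((.568,-.082,.113),-98);move((.568,-.082,.087),-98)
```

```text
pos [0.5027 0.1976 0.1165] yaw -80.5 shift [ 1.8  28.65  0.36] rz 17.5 (or 197.5 -162.5 ) q6 [  9.6  33.5 100.4  -0.   46.   90.1]
pos [0.5027 0.1976 0.1165] yaw -80.5 shift [ 1.8  28.65  2.96] rz 17.5 (or 197.5 -162.5 ) q6 [  9.6  33.5 100.4  -0.   46.   90.1]
```

Emit:
{"fn": "apply_moves", "kwargs": {
  "steps": [
    [[0,4,0,0,0,6,-1],[0,8,0,0,0,12,-1],[0.6,13,0.2,0,0,17.5,-1],[1.2,18,0.3,0,0,17.5,-1],[1.8,23,0.3,0,0,17.5,-1],[1.8,26.5,0.3,0,0,17.5,-1],[1.8,28.65,0.3,0,0,17.5,-1],[1.8,28.65,0.3,0,0,17.5,-1],[1.8,28.65,0.3,0,0,17.5,-1]]
  ]
}}

```text
time_s: 6.62
position: [0.5662, -0.078, 0.1125]
tcp_rot: [[0.991, -0.133, -0.002], [-0.133, -0.991, 0.001], [-0.002, -0.001, -1.0]]
force: [-0.0, 0.2, -3.1]
opening: 0.134
grasp_force: 30.0
```

Run:
```python
from h import *
move((.568,-.082,.087),-98)
im=bot.capture("top");cv2.imwrite("pics/t2.png",cv2.resize(im[110:260,230:430],None,fx=4,fy=4,interpolation=cv2.INTER_CUBIC))
```

```text
pos [ 0.5662 -0.078   0.1125] yaw -97.7 shift [0.24 0.37 2.55] rz 0.3 (or 180.3 -179.7 ) q6 [-19.1  35.7  95.8   0.   48.7  78.6]
```

View pics/t2.png

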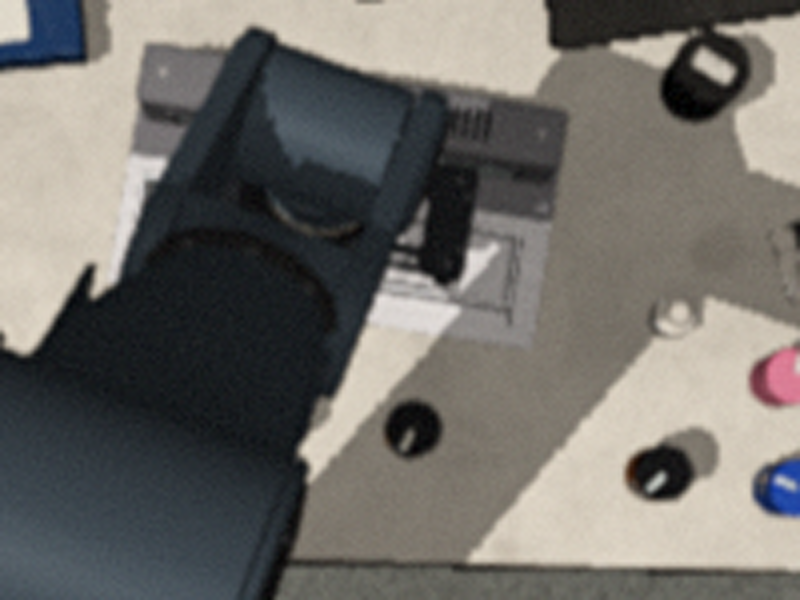

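Carrier hangs parallel over the deck (its right end near (510,270), deck edge at (540,345)). Lower to the deck and release.

Emit:
{"fn": "apply_moves", "kwargs": {
  "steps": [
    [[0.2,0.4,1.2,0,0,0,-1],[0.2,0.4,2.0,0,0,0,-1],[0.2,0.4,2.5,0,0,0,-1],[0.2,0.4,2.7,0,0,0,-1],[0.2,0.4,2.7,0,0,0,-1]]
  ]
}}

```text
time_s: 7.3
position: [0.5686, -0.0838, 0.0856]
tcp_rot: [[0.991, -0.134, 0.0], [-0.134, -0.991, -0.0], [0.0, 0.0, -1.0]]
force: [0.7, 0.5, -3.3]
opening: 0.135
grasp_force: 30.0
```

Emit:
{"fn": "apply_moves", "kwargs": {
  "steps": [
    [[0,0,0,0,0,0,-0.3],[0,0,0,0,0,0,-0.3],[0,0,0,0,0,0,-0.3],[0,0,0,0,0,0,-0.3],[0,0,-4,0,0,0,0],[0,0,-8,0,0,0,1],[0,0,-12,0,0,0,1],[0,0,-12,0,0,0,1]]
  ]
}}

```text
time_s: 8.3
position: [0.5708, -0.0846, 0.2092]
tcp_rot: [[0.991, -0.134, 0.008], [-0.134, -0.991, -0.003], [0.008, 0.002, -1.0]]
force: [-0.1, -0.2, -0.4]
opening: 0.723
grasp_force: 0.0
```

Run:
```python
from h import *
move((.4245,.069,.17),34.5)
```

```text
pos [ 0.5708 -0.0846  0.2092] yaw -97.7 shift [-16.59 -13.27   3.76] rz 47.8 (or 227.8 -132.2 ) q6 [-19.5  28.   90.9   0.   60.5  78.2]
```

Emit:
{"fn": "apply_moves", "kwargs": {
  "steps": [
    [[-5,-4,1,0,0,-10,1],[-9,-8,3,0,0,-20,1],[-13,-11,3.7,0,0,-30,1],[-16.3,-13.3,3.7,0,0,-40,1],[-16.3,-13.3,3.7,0,0,-50,1],[-16.3,-13.3,3.7,0,0,-60,1],[-16.3,-13.3,3.7,0,0,-70,1],[-16.3,-13.3,3.7,0,0,-80,1],[-16.3,-13.3,3.7,0,0,-90,1],[-16.3,-13.3,3.7,0,0,-100,1],[-16.3,-13.3,3.7,0,0,-110,1],[-16.3,-13.3,3.7,0,0,-120,1],[-16.3,-13.3,3.7,0,0,-130,1],[-16.3,-13.3,3.7,0,0,-132,1],[-16.3,-13.3,3.7,0,0,-132,1]]
  ]
}}

```text
time_s: 10.18
position: [0.4244, 0.0698, 0.1681]
tcp_rot: [[-0.561, 0.827, -0.001], [0.827, 0.561, 0.0], [0.001, -0.001, -1.0]]
force: [-0.4, -0.8, 0.5]
opening: 0.998
grasp_force: 0.0
```

Run:
```python
from h import *
move((.4275,.069,.037),34.5)
im=bot.capture("top");cv2.imwrite("pics/t3.png",cv2.resize(im[110:260,230:430],None,fx=4,fy=4,interpolation=cv2.INTER_CUBIC))
```

```text
pos [0.4244 0.0698 0.1681] yaw 34.2 shift [-0.25  0.22 13.11] rz -0.3 (or 179.7 -180.3 ) q6 [ -5.6  21.9 113.    0.   45.2 -39.8]
```

View pics/t3.png

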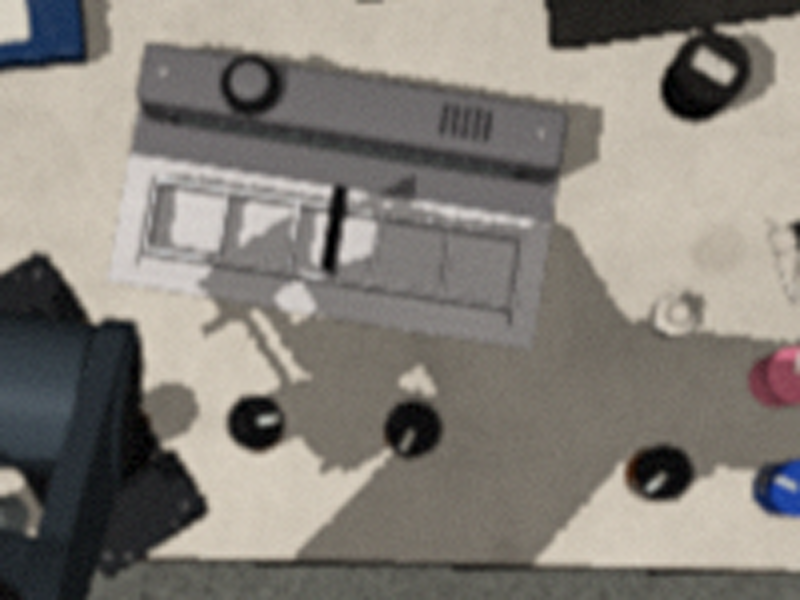

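Emit:
{"fn": "apply_moves", "kwargs": {
  "steps": [
    [[-0.2,0.2,5,0,0,0,1],[-0.2,0.2,9,0,0,0,1],[-0.2,0.2,12,0,0,0,1],[-0.2,0.2,13.1,0,0,0,1],[-0.2,0.2,13.1,0,0,0,-1],[-0.2,0.2,13.1,0,0,0,-1],[-0.2,0.2,13.1,0,0,0,-1],[-0.2,0.2,13.1,0,0,0,-1],[-0.2,0.2,13.1,0,0,0,-1],[-0.2,0.2,13.1,0,0,0,-1],[-0.2,0.2,13.1,0,0,0,-1],[-0.2,0.2,12,0,0,0,-1],[-0.2,0.2,9,0,0,0,-1],[-0.2,0.2,7,0,0,0,-1]]
  ]
}}

```text
time_s: 11.98
position: [0.4276, 0.0693, 0.0998]
tcp_rot: [[-0.563, 0.826, 0.0], [0.826, 0.563, -0.0], [-0.0, 0.0, -1.0]]
force: [-0.1, 1.1, -0.3]
opening: 0.477
grasp_force: 30.0
```

Run:
```python
from h import *
move((.5764,-.0263,.097),-8);move((.5764,-.0263,.048),-8)
f=lambda q:(np.array(q)+.5)/4+[230,110]-.5
print(px2w("top",f((335,229)),.1))
P=[px2w("top",f(q),.033)[:2] for q in [(155,183),(520,236),(511,307),(146,256)]];print(np.round(P,3),np.mean(P,0))
```

```text
pos [0.4276 0.0693 0.0998] yaw 34.3 shift [-16.28   6.91   0.28] rz 42.3 (or 222.3 -137.7 ) q6 [ -5.6  30.1 116.   -0.   33.9 -39.9]
pos [0.4276 0.0693 0.0998] yaw 34.3 shift [-16.28   6.91   5.18] rz 42.3 (or 222.3 -137.7 ) q6 [ -5.6  30.1 116.   -0.   33.9 -39.9]
[ 0.56852947 -0.08318719  0.1       ]
[[ 0.612  0.052]
 [ 0.577 -0.221]
 [ 0.524 -0.215]
 [ 0.556  0.057]] [ 0.56720435 -0.08171336]
```

Emit:
{"fn": "apply_moves", "kwargs": {
  "steps": [
    [[-4,1.7,0,0,0,10,-1],[-8,3.4,0,0,0,20,-1],[-12,5.1,0,0,0,30,-1],[-15,6.5,0,0,0,40,-1],[-16.3,6.9,0,0,0,42.3,-1],[-16.3,6.9,0,0,0,42.3,-1],[-16.3,6.9,0,0,0,42.3,-1],[-16.3,6.9,0,0,0,42.3,-1]]
  ]
}}

```text
time_s: 12.98
position: [0.575, -0.0256, 0.0985]
tcp_rot: [[0.138, 0.99, -0.002], [0.99, -0.138, 0.001], [0.0, -0.002, -1.0]]
force: [0.8, -0.3, -0.9]
opening: 0.475
grasp_force: 30.0
```

Run:
```python
from h import *
move((.5764,-.0263,.048),-8)
```

```text
pos [ 0.575  -0.0256  0.0985] yaw -7.9 shift [-0.05  0.16  5.04] rz 0.1 (or 180.1 -179.9 ) q6 [-13.7  37.2  95.6   0.   47.3  -5.7]
```

Emit:
{"fn": "apply_moves", "kwargs": {
  "steps": [
    [[0,0.1,2,0,0,0,-1],[0,0.1,3.8,0,0,0,-1],[0,0.1,4.8,0,0,0,-1],[0,0.1,5.2,0,0,0,-1],[0,0.1,5.2,0,0,0,-1],[0,0.1,5.2,0,0,0,0.4],[0,0.1,5.2,0,0,0,0.4],[0,0.1,5.2,0,0,0,0.4],[0,0.1,5.2,0,0,0,0.4],[0,0.1,2,0,0,0,0.4],[0,0.1,-3,0,0,0,1],[0,0.1,-6,0,0,0,1],[0,0.1,-6,0,0,0,1]]
  ]
}}

```text
time_s: 14.6
position: [0.5792, -0.027, 0.1612]
tcp_rot: [[0.139, 0.99, 0.006], [0.99, -0.139, -0.001], [-0.001, 0.006, -1.0]]
force: [-0.3, -0.1, 0.1]
opening: 0.944
grasp_force: 0.0
```

Run:
```python
from h import *
move((.4327,-.029,.13),-83);move((.4327,-.029,.037),-83)
```

```text
pos [ 0.5792 -0.027   0.1612] yaw -8.0 shift [ -2.24 -14.5    3.03] rz 75.0 (or 255.0 -105.0 ) q6 [-13.7  31.9  92.9   0.   54.8  -5.7]
pos [ 0.5792 -0.027   0.1612] yaw -8.0 shift [ -2.23 -14.56  12.33] rz 75.0 (or 255.0 -105.0 ) q6 [-13.7  31.9  92.9   0.   54.8  -5.7]
```

Emit:
{"fn": "apply_moves", "kwargs": {
  "steps": [
    [[0,-2,0,0,0,10,1],[-1,-7,0,0,0,20,1],[-2,-11,1,0,0,30,1],[-2.2,-14.5,2,0,0,40,1],[-2.2,-14.5,3,0,0,50,1],[-2.2,-14.5,3,0,0,60,1],[-2.2,-14.5,3,0,0,70,1],[-2.2,-14.5,3,0,0,75,1],[-2.2,-14.5,6,0,0,75,1],[-2.2,-14.5,10,0,0,75,1],[-2.2,-14.5,12.3,0,0,75,1],[-2.2,-14.5,12.3,0,0,75,1],[-2.2,-14.5,12.3,0,0,75,-1],[-2.2,-14.5,12.3,0,0,75,-1],[-2.2,-14.5,12.3,0,0,75,-1],[-2.2,-14.5,12.3,0,0,75,-1],[-2.2,-14.5,12.3,0,0,75,-1],[-2.2,-14.5,12.3,0,0,75,-1],[-2.2,-14.5,12.3,0,0,75,-1]]
  ]
}}

```text
time_s: 16.98
position: [0.4309, -0.0283, 0.0357]
tcp_rot: [[0.993, 0.122, 0.0], [0.122, -0.993, -0.0], [0.0, 0.0, -1.0]]
force: [-0.2, -0.1, 4.1]
opening: 0.475
grasp_force: 3.0
```

Run:
```python
from h import *
move((.5608,-.1413,.098),-8)
```

```text
pos [ 0.4309 -0.0283  0.0357] yaw -83.0 shift [11.52 12.8  -6.22] rz -75.0 (or 105.0 -255.0 ) q6 [-18.6  38.4 118.    0.   23.5  64.4]
```

Emit:
{"fn": "apply_moves", "kwargs": {
  "steps": [
    [[0,0,0,0,0,0,-1],[0,0,0,0,0,0,-1],[0,0,-2,0,0,0,-1],[0,0,-4.5,0,0,0,-1],[0,0,-6.3,0,0,0,-1],[1,2,-6.3,0,0,-10,-1],[4,4,-6.3,0,0,-20,-1],[7,7,-6.3,0,0,-30,-1],[10,10,-6.3,0,0,-40,-1],[11.5,12.8,-6.3,0,0,-50,-1],[11.5,12.8,-6.3,0,0,-60,-1],[11.5,12.8,-6.3,0,0,-70,-1],[11.5,12.8,-6.3,0,0,-75,-1],[11.5,12.8,-6.3,0,0,-75,-1],[11.5,12.8,-6.3,0,0,-75,-1]]
  ]
}}

```text
time_s: 18.85
position: [0.5602, -0.1411, 0.0982]
tcp_rot: [[0.141, 0.99, -0.001], [0.99, -0.141, 0.0], [0.0, -0.001, -1.0]]
force: [0.9, 0.5, -1.4]
opening: 0.472
grasp_force: 30.0
```

Run:
```python
from h import *
move((.5608,-.1413,.0465),-8)
im=bot.capture("top");cv2.imwrite("pics/t4.png",cv2.resize(im[110:260,230:430],None,fx=4,fy=4,interpolation=cv2.INTER_CUBIC))
```

```text
pos [ 0.5602 -0.1411  0.0982] yaw -8.1 shift [-0.01  0.07  5.17] rz -0.1 (or 179.9 -180.1 ) q6 [-25.2  37.3  95.3   0.   47.4 -17.1]
```

View pics/t4.png

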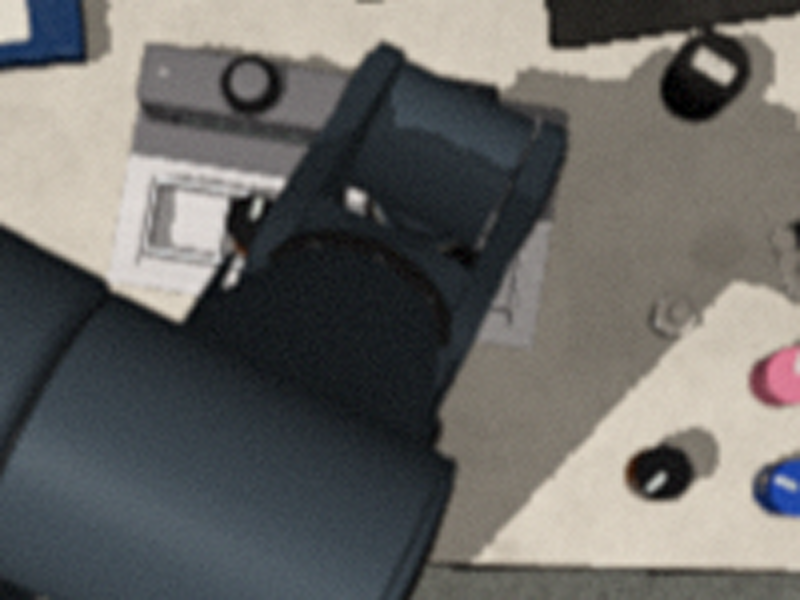

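Emit:
{"fn": "apply_moves", "kwargs": {
  "steps": [
    [[0,0.1,2,0,0,0,-1],[0,0.1,3.8,0,0,0,-1],[0,0.1,4.8,0,0,0,-1],[0,0.1,5.2,0,0,0,-1],[0,0.1,5.2,0,0,0,-1],[0,0.1,5.2,0,0,0,0.4],[0,0.1,5.2,0,0,0,0.4],[0,0.1,5.2,0,0,0,0.4],[0,0.1,5.2,0,0,0,0.4],[0,0.1,2,0,0,0,0.4],[0,0.1,-3,0,0,0,1],[0,0.1,-6,0,0,0,1],[0,0.1,-6,0,0,0,1]]
  ]
}}

```text
time_s: 20.52
position: [0.5632, -0.1422, 0.1613]
tcp_rot: [[0.139, 0.99, 0.006], [0.99, -0.139, -0.003], [-0.002, 0.006, -1.0]]
force: [-0.3, 0.1, -0.2]
opening: 0.947
grasp_force: 0.0
```

Run:
```python
from h import *
move((.431,-.143,.037),-186)
```

```text
pos [ 0.5632 -0.1422  0.1613] yaw -8.0 shift [ -1.9  -13.15  12.35] rz -2.0 (or 178.0 -182.0 ) q6 [-25.2  32.   92.8   0.   54.9 -17.2]
```

Emit:
{"fn": "apply_moves", "kwargs": {
  "steps": [
    [[0,-2,0,0,0,10,1],[-1,-6,0,0,0,20,1],[-1.9,-10,0,0,0,30,1],[-1.9,-13.1,1,0,0,40,1],[-1.9,-13.1,2,0,0,50,1],[-1.9,-13.1,3,0,0,60,1],[-1.9,-13.1,4,0,0,70,1],[-1.9,-13.1,4,0,0,80,1],[-1.9,-13.1,4,0,0,90,1],[-1.9,-13.1,4,0,0,100,1],[-1.9,-13.1,4,0,0,110,1],[-1.9,-13.1,4,0,0,120,1],[-1.9,-13.1,4,0,0,130,1],[-1.9,-13.1,4,0,0,140,1],[-1.9,-13.1,4,0,0,150,1],[-1.9,-13.1,4,0,0,160,1],[-1.9,-13.1,4,0,0,170,1],[-1.9,-13.1,4,0,0,178,1],[-1.9,-13.1,4,0,0,178,1]]
  ]
}}

```text
time_s: 22.9
position: [0.4283, -0.1415, 0.1176]
tcp_rot: [[-0.103, -0.995, -0.002], [-0.995, 0.103, 0.001], [-0.001, 0.002, -1.0]]
force: [0.8, -0.0, -0.4]
opening: 0.999
grasp_force: 0.0
```

Run:
```python
from h import *
move((.431,-.143,.037),-186)
```

```text
pos [ 0.4283 -0.1415  0.1176] yaw 174.1 shift [ 0.13 -0.3   8.06] rz 0.1 (or 180.1 -179.9 ) q6 [-32.5  28.8 112.7   0.   38.7 153.4]
```

Emit:
{"fn": "apply_moves", "kwargs": {
  "steps": [
    [[0.1,-0.2,3,0,0,0,1],[0.1,-0.2,6,0,0,0,1],[0.1,-0.2,8,0,0,0,1],[0.1,-0.2,8,0,0,0,-1],[0.1,-0.2,8,0,0,0,-1],[0.1,-0.2,8,0,0,0,-1],[0.1,-0.2,8,0,0,0,-1],[0.1,-0.2,8,0,0,0,-1],[0.1,-0.2,8,0,0,0,-1],[0.1,-0.2,8,0,0,0,-1],[0.1,-0.2,8,0,0,0,-1],[0.1,-0.2,8,0,0,0,-1],[0.1,-0.2,6,0,0,0,-1],[0.1,-0.2,4,0,0,0,-1],[0.1,-0.2,2,0,0,0,-1],[0.1,-0.2,2,0,0,0,-1]]
  ]
}}

```text
time_s: 24.9
position: [0.4318, -0.1436, 0.0994]
tcp_rot: [[-0.105, -0.994, 0.003], [-0.994, 0.105, -0.002], [0.001, -0.003, -1.0]]
force: [-0.6, -0.6, -1.1]
opening: 0.476
grasp_force: 30.0
```

Run:
```python
from h import *
move((.5536,-.1948,.098),7)
```

```text
pos [ 0.4318 -0.1436  0.0994] yaw 174.0 shift [  3.81 -12.65   0.18] rz -13.0 (or 167.0 -193.0 ) q6 [-32.5  31.  113.1   0.   35.7 153.5]
```

Emit:
{"fn": "apply_moves", "kwargs": {
  "steps": [
    [[0,0,0,0,0,-10,-1],[0.5,-2,0,0,0,-20,-1],[1,-4,0,0,0,-30,-1],[1.5,-6,0,0,0,-40,-1],[2,-8,0,0,0,-50,-1],[2.5,-10,0,0,0,-60,-1],[3,-12,0,0,0,-70,-1],[3.8,-12.6,0.1,0,0,-80,-1],[3.8,-12.6,0.1,0,0,-90,-1],[3.8,-12.6,0.1,0,0,-100,-1],[3.8,-12.6,0.1,0,0,-110,-1],[3.8,-12.6,0.1,0,0,-120,-1],[3.8,-12.6,0.1,0,0,-130,-1],[3.8,-12.6,0.1,0,0,-140,-1],[3.8,-12.6,0.1,0,0,-150,-1],[3.8,-12.6,0.1,0,0,-160,-1],[3.8,-12.6,0.1,0,0,-170,-1],[3.8,-12.6,0.1,0,0,-170,-1]]
  ]
}}

```text
time_s: 27.15
position: [0.5516, -0.1938, 0.0961]
tcp_rot: [[0.278, 0.961, -0.002], [0.961, -0.278, 0.001], [0.001, -0.002, -1.0]]
force: [-0.7, 0.3, -0.3]
opening: 0.472
grasp_force: 30.0
```

Run:
```python
from h import *
move((.5536,-.1948,.0465),7)
```

```text
pos [ 0.5516 -0.1938  0.0961] yaw -16.1 shift [-0.04  0.23  4.96] rz -23.1 (or 156.9 -203.1 ) q6 [-30.3  37.9  94.3   0.   47.9 -14.2]
```

Emit:
{"fn": "apply_moves", "kwargs": {
  "steps": [
    [[0,0.1,0,0,0,-10,-1],[0,0.1,0,0,0,-20,-1],[0,0.1,0,0,0,-23,-1],[0,0.1,0,0,0,-23,-1],[0,0.1,2,0,0,-23,-1],[0,0.1,3.8,0,0,-23,-1],[0,0.1,4.8,0,0,-23,-1],[0,0.1,5.1,0,0,-23,-1],[0,0.1,5.1,0,0,-23,-1],[0,0.1,5.1,0,0,-23,0.4],[0,0.1,5.1,0,0,-23,0.4],[0,0.1,5.1,0,0,-23,0.4],[0,0.1,5.1,0,0,-23,0.4],[0,0.1,2,0,0,-23,0.4],[0,0.1,-3,0,0,-23,1],[0,0.1,-6,0,0,-23,1],[0,0.1,-6,0,0,-23,1]]
  ]
}}

```text
time_s: 29.28
position: [0.5549, -0.1954, 0.1602]
tcp_rot: [[-0.122, 0.993, 0.005], [0.993, 0.122, -0.003], [-0.004, 0.005, -1.0]]
force: [0.2, -0.8, 0.2]
opening: 0.944
grasp_force: 0.0
```

Run:
```python
from h import *
move((.402,-.322,.09),-205)
```

```text
pos [ 0.5549 -0.1954  0.1602] yaw 7.0 shift [-10.68 -16.75   6.97] rz 32.0 (or 212.0 -148.0 ) q6 [-30.3  32.6  91.7   0.   55.3 -37.3]
```

Emit:
{"fn": "apply_moves", "kwargs": {
  "steps": [
    [[-2,-3,0,0,0,10,1],[-4,-6,0,0,0,20,1],[-6,-9,0,0,0,30,1],[-8,-12,0,0,0,40,1],[-10,-15,0,0,0,50,1],[-10.7,-16.7,0,0,0,60,1],[-10.7,-16.7,1,0,0,70,1],[-10.7,-16.7,2,0,0,80,1],[-10.7,-16.7,3,0,0,90,1],[-10.7,-16.7,4,0,0,100,1],[-10.7,-16.7,4,0,0,110,1],[-10.7,-16.7,4,0,0,120,1],[-10.7,-16.7,4,0,0,130,1],[-10.7,-16.7,4,0,0,140,1],[-10.7,-16.7,4,0,0,150,1],[-10.7,-16.7,4,0,0,160,1],[-10.7,-16.7,4,0,0,170,1],[-10.7,-16.7,4,0,0,170,1]]
  ]
}}

```text
time_s: 31.52
position: [0.3999, -0.3202, 0.1163]
tcp_rot: [[0.294, -0.956, -0.002], [-0.956, -0.294, 0.002], [-0.002, 0.001, -1.0]]
force: [0.5, -0.1, -0.4]
opening: 1.001
grasp_force: 0.0
```

Run:
```python
from h import *
move((.401,-.322,.037),-205)
```

```text
pos [ 0.3999 -0.3202  0.1163] yaw -162.9 shift [ 0.22 -0.06  7.93] rz 42.1 (or 222.1 -137.9 ) q6 [-51.2  32.1 104.1   0.   43.9 111.7]
```

Emit:
{"fn": "apply_moves", "kwargs": {
  "steps": [
    [[0.2,0,1,0,0,10,1],[0.2,0,1,0,0,20,1],[0.2,0,1,0,0,30,1],[0.2,0,1,0,0,40,1],[0.2,0,3,0,0,42,1],[0.2,0,6,0,0,42,1],[0.2,0,7.9,0,0,42,1],[0.2,0,7.9,0,0,42,1],[0.2,0,7.9,0,0,42,-1],[0.2,0,7.9,0,0,42,-1],[0.2,0,7.9,0,0,42,-1],[0.2,0,7.9,0,0,42,-1],[0.2,0,7.9,0,0,42,-1],[0.2,0,7.9,0,0,42,-1],[0.2,0,7.9,0,0,42,-1],[0.2,0,7.9,0,0,42,-1],[0.2,0,7.9,0,0,42,-1],[0.2,0,5,0,0,42,-1],[0.2,0,2,0,0,42,-1],[0.2,0,0,0,0,42,-1]]
  ]
}}

```text
time_s: 34.02
position: [0.401, -0.3228, 0.1183]
tcp_rot: [[-0.423, -0.906, -0.0], [-0.906, 0.423, -0.0], [0.0, 0.0, -1.0]]
force: [-0.7, -1.2, -1.1]
opening: 0.477
grasp_force: 30.0
```

Run:
```python
from h import *
move((.5836,.0272,.12),7);move((.44,-.05,.12),7)
im=bot.capture("top");cv2.imwrite("pics/t5.png",cv2.resize(im[110:260,230:430],None,fx=4,fy=4,interpolation=cv2.INTER_CUBIC))
```

```text
pos [ 0.401  -0.3228  0.1183] yaw 155.0 shift [-39.44  -1.75  -0.17] rz -32.0 (or 148.0 -212.0 ) q6 [-51.3  32.  103.8  -0.   44.2 153.7]
pos [ 0.401  -0.3228  0.1183] yaw 155.0 shift [-26.37   8.    -0.17] rz -32.0 (or 148.0 -212.0 ) q6 [-51.3  32.  103.8  -0.   44.2 153.7]
```

View pics/t5.png

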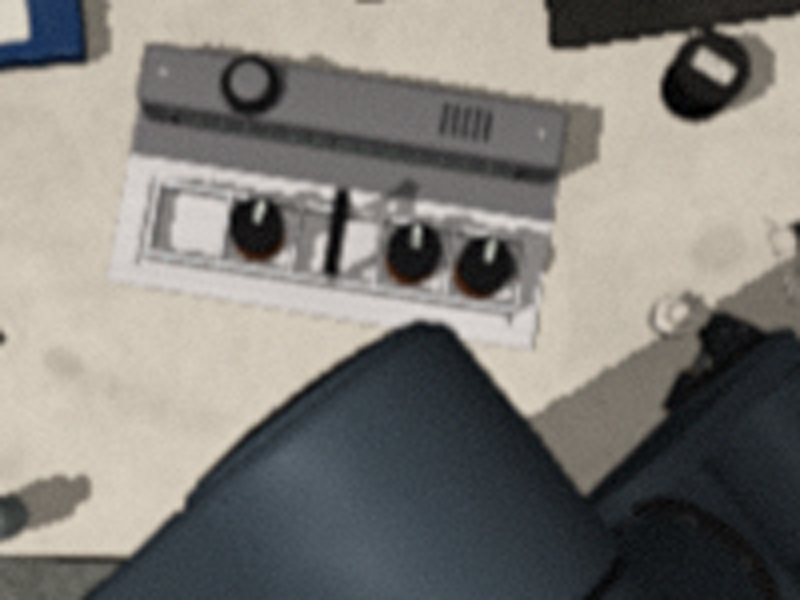

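Emit:
{"fn": "apply_moves", "kwargs": {
  "steps": [
    [[-1,1,0,0,0,-10,-1],[-3,2,0,0,0,-20,-1],[-6,3,0,0,0,-30,-1],[-9,4,0,0,0,-40,-1],[-12,5,0,0,0,-50,-1],[-15,6,0,0,0,-60,-1],[-18,7,0,0,0,-70,-1],[-21,8,0,0,0,-80,-1],[-24,8.5,0,0,0,-90,-1],[-27,9,0,0,0,-100,-1],[-30,9.3,0,0,0,-110,-1],[-32.5,9.6,0,0,0,-120,-1],[-34.5,9.6,0,0,0,-130,-1],[-34.5,9.6,0,0,0,-140,-1],[-34.5,9.6,0,0,0,-150,-1],[-34.5,9.6,0,0,0,-160,-1],[-34.5,9.6,0,0,0,-170,-1],[-34.5,9.6,0,0,0,-170,-1]]
  ]
}}

```text
time_s: 36.33
position: [0.4594, 0.0304, 0.1169]
tcp_rot: [[0.576, 0.818, -0.002], [0.818, -0.576, 0.0], [-0.001, -0.001, -1.0]]
force: [0.4, -0.2, -0.5]
opening: 0.477
grasp_force: 30.0
```

Run:
```python
from h import *
move((.5836,.0272,.1),7);
```

```text
pos [0.4594 0.0304 0.1169] yaw -35.1 shift [ 6.88 10.34  1.67] rz -42.1 (or 137.9 -222.1 ) q6 [-10.2  29.3 111.4   0.   39.3  25. ]
```

Emit:
{"fn": "apply_moves", "kwargs": {
  "steps": [
    [[1,1.5,0,0,0,-10,-1],[3,4.5,0.5,0,0,-20,-1],[5,7.5,1,0,0,-30,-1],[6.5,9.8,1.3,0,0,-40,-1],[6.9,10.4,1.5,0,0,-42,-1],[6.9,10.4,1.5,0,0,-42,-1],[6.9,10.4,1.5,0,0,-42,-1]]
  ]
}}

```text
time_s: 37.2
position: [0.583, 0.0274, 0.1023]
tcp_rot: [[-0.12, 0.993, -0.002], [0.993, 0.12, 0.0], [0.001, -0.002, -1.0]]
force: [-0.4, 0.1, -0.9]
opening: 0.474
grasp_force: 30.0
```

Run:
```python
from h import *
move((.5836,.0272,.0465),7);
```

```text
pos [0.583  0.0274 0.1023] yaw 6.9 shift [-0.03  0.07  5.58] rz -0.1 (or 179.9 -180.1 ) q6 [ -8.3  37.3  94.3  -0.   48.6 -15.1]
```

Emit:
{"fn": "apply_moves", "kwargs": {
  "steps": [
    [[0,0,2,0,0,0,-1],[0,0,4,0,0,0,-1],[0,0,5.1,0,0,0,-1],[0,0,5.6,0,0,0,-1],[0,0,5.6,0,0,0,-1],[0,0,5.6,0,0,0,0.4],[0,0,5.6,0,0,0,0.4],[0,0,5.6,0,0,0,0.4],[0,0,5.6,0,0,0,0.4],[0,0,2,0,0,0,0.4],[0,0,-3,0,0,0,0.4],[0,0,-7,0,0,0,0.4],[0,-6,-7,0,0,0,0.4],[8,-12,-7,0,0,0,0.4],[14,-14,-7,0,0,0,-1],[20,-14,-7,0,0,0,-1],[20,-14,-7,0,0,0,-1]]
  ]
}}

```text
time_s: 39.33
position: [0.4197, 0.2109, 0.1726]
tcp_rot: [[-0.124, 0.992, -0.001], [0.992, 0.124, 0.0], [0.0, -0.001, -1.0]]
force: [1.0, 0.2, 1.3]
opening: 0.444
grasp_force: 0.0
```

Run:
```python
from h import *
move((.677,-.020,.14),-8)
im=bot.capture("top");cv2.imwrite("pics/t6.png",cv2.resize(im[110:260,230:430],None,fx=4,fy=4,interpolation=cv2.INTER_CUBIC))
```

```text
pos [0.4197 0.2109 0.1726] yaw 7.1 shift [-26.1   22.68   3.24] rz 15.1 (or 195.1 -164.9 ) q6 [ 13.   23.9 107.5   0.   48.6   5.9]
```

View pics/t6.png

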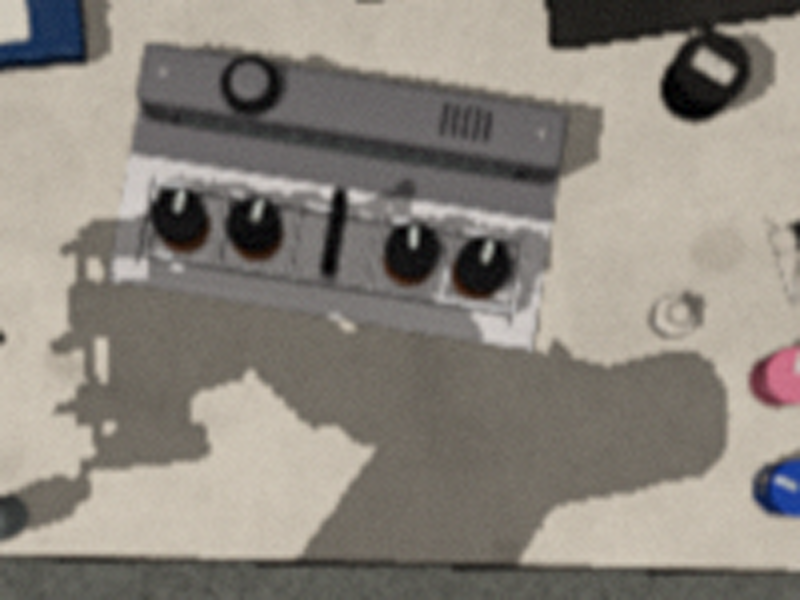

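Emit:
{"fn": "apply_moves", "kwargs": {
  "steps": [
    [[-4,3,0,0,0,3,-1],[-8,7,0,0,0,6,-1],[-12,11,0,0,0,9,-1],[-16,14,0,0,0,12,-1],[-20,18,0,0,0,15,-1],[-24,21,1,0,0,15,-1],[-26.1,22.7,3,0,0,15,-1],[-26.1,22.7,5,0,0,15,-1],[-26.1,22.7,5,0,0,15,-1],[-26.1,22.7,5,0,0,15,-1]]
  ]
}}

```text
time_s: 40.62
position: [0.6776, -0.0215, 0.1227]
tcp_rot: [[0.138, 0.99, -0.001], [0.99, -0.138, 0.0], [0.0, -0.001, -1.0]]
force: [0.3, -0.0, 0.7]
opening: 0.002
grasp_force: 0.0
```

Run:
```python
from h import *
move((.677,-.020,.10),-8)
im=bot.capture("side");cv2.imwrite("pics/s2.png",cv2.resize(im[120:280,300:460],None,fx=4,fy=4,interpolation=cv2.INTER_CUBIC))
```

```text
pos [ 0.6776 -0.0215  0.1227] yaw -7.9 shift [ 0.14 -0.08  2.27] rz 0.1 (or 180.1 -179.9 ) q6 [-11.2  41.5  79.    0.   59.5  -3.3]
```

View pics/s2.png

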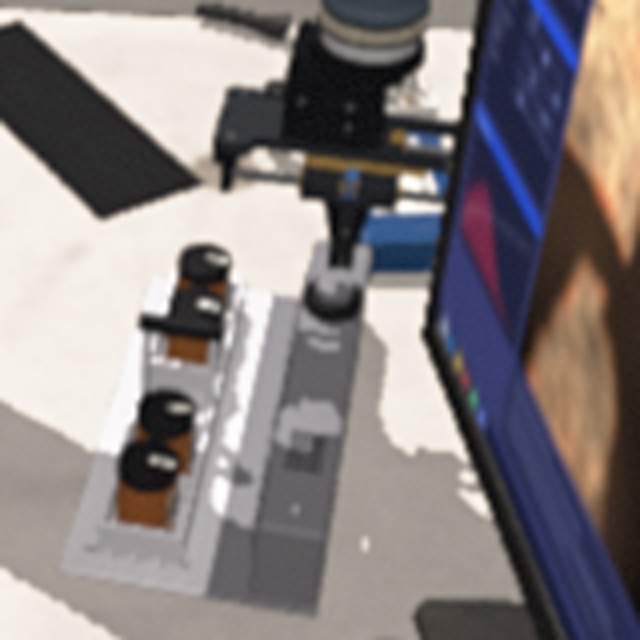

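Emit:
{"fn": "apply_moves", "kwargs": {
  "steps": [
    [[0.1,0,0.8,0,0,0,-1],[0.1,0,1.4,0,0,0,-1],[0.1,0,2.0,0,0,0,-1],[0.1,0,2.4,0,0,0,-1],[0.1,0,2.4,0,0,0,-1]]
  ]
}}

```text
time_s: 41.3
position: [0.6786, -0.0215, 0.0986]
tcp_rot: [[0.14, 0.99, -0.0], [0.99, -0.14, 0.0], [0.0, -0.001, -1.0]]
force: [0.0, 1.7, 3.6]
opening: 0.002
grasp_force: 1.6
```

Emit:
{"fn": "apply_moves", "kwargs": {
  "steps": [
    [[0,0,0.3,0,0,0,-1],[0,0,0.5,0,0,0,-1],[0,0,0.5,0,0,0,-1]]
  ]
}}

```text
time_s: 41.68
position: [0.6787, -0.0216, 0.0971]
tcp_rot: [[0.139, 0.99, 0.001], [0.99, -0.139, -0.0], [-0.0, 0.001, -1.0]]
force: [-5.6, 1.8, 17.5]
opening: 0.004
grasp_force: 8.8
```

Emit:
{"fn": "apply_moves", "kwargs": {
  "steps": [
    [[0,0,0,0,0,0,-1],[0,0,0,0,0,0,-1],[0,0,-2,0,0,0,-1],[0,0,-7,0,0,0,-1],[0,0,-11,0,0,0,-1],[0,-4,-11,0,0,10,0],[0,-8,-11,0,0,20,1],[0,-8,-11,0,0,20,1]]
  ]
}}

```text
time_s: 42.68
position: [0.596, -0.01, 0.2035]
tcp_rot: [[0.47, 0.883, -0.004], [0.883, -0.47, 0.0], [-0.001, -0.004, -1.0]]
force: [0.3, 0.1, 0.3]
opening: 0.258
grasp_force: 0.0
```

Run:
```python
from h import *
move((.568,-.0835,.20),-97.7)
```

```text
pos [ 0.596  -0.01    0.2035] yaw -28.0 shift [-7.8   0.97  0.36] rz 69.7 (or 249.7 -110.3 ) q6 [-11.7  30.1  88.   -0.   62.2  16.3]
```

Emit:
{"fn": "apply_moves", "kwargs": {
  "steps": [
    [[-2,0.2,0,0,0,10,-0.3],[-4,0.5,0,0,0,20,-0.3],[-6,0.8,0,0,0,30,-0.3],[-7.8,1,0,0,0,40,-0.3],[-7.8,1,0,0,0,50,-0.3],[-7.8,1,0,0,0,60,-0.3],[-7.8,1,0,0,0,69.7,-0.3],[-7.8,1,0,0,0,69.7,-0.3],[-7.8,1,0,0,0,69.7,-0.3]]
  ]
}}

```text
time_s: 43.8
position: [0.5723, -0.0845, 0.2036]
tcp_rot: [[0.991, -0.132, 0.001], [-0.132, -0.991, -0.0], [0.001, 0.0, -1.0]]
force: [-0.0, 0.2, -0.6]
opening: 0.349
grasp_force: 0.0
```

Run:
```python
from h import *
move((.568,-.0835,.0855),-97.7)
crop("side",(300,160,460,280),5,"s3.png")
```

```text
pos [ 0.5723 -0.0845  0.2036] yaw -97.6 shift [-0.45 -0.05 11.8 ] rz 0.1 (or 180.1 -179.9 ) q6 [-19.5  28.7  90.7  -0.   60.5  78.1]
```

View pics/s3.png

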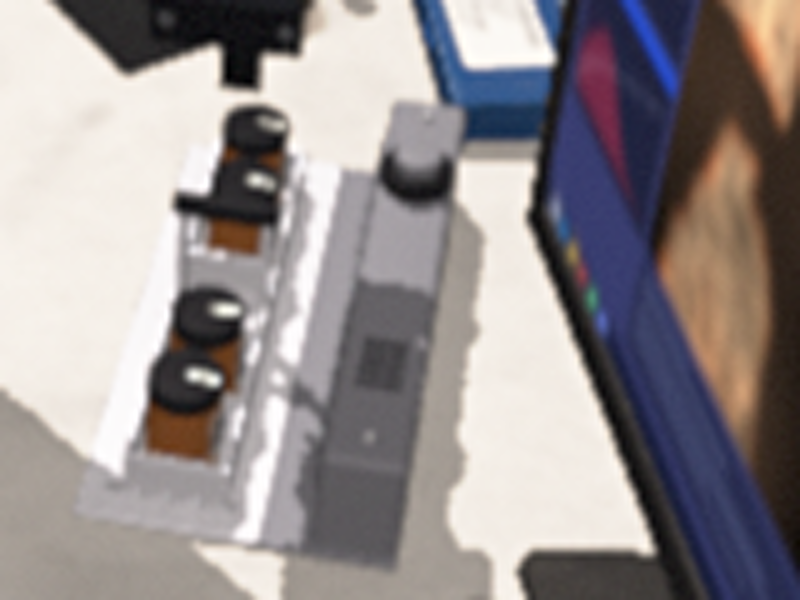

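Emit:
{"fn": "apply_moves", "kwargs": {
  "steps": [
    [[-0.4,0,4,0,0,0,-0.3],[-0.4,0,8,0,0,0,-0.3],[-0.4,0,10.5,0,0,0,-0.3],[-0.4,0,11.8,0,0,0,-0.3],[-0.4,0,11.8,0,0,0,-0.3],[-0.4,0,11.8,0,0,0,-1],[-0.4,0,11.8,0,0,0,-1],[-0.4,0,11.8,0,0,0,-1],[-0.4,0,11.8,0,0,0,-1],[-0.4,0,11.8,0,0,0,-1],[-0.4,0,11.8,0,0,0,-1],[-0.4,0,10.8,0,0,0,-1],[-0.4,0,9.6,0,0,0,-1],[-0.4,0,9.6,0,0,0,-1]]
  ]
}}

```text
time_s: 45.6
position: [0.5682, -0.0838, 0.1083]
tcp_rot: [[0.991, -0.134, 0.002], [-0.134, -0.991, -0.001], [0.002, 0.0, -1.0]]
force: [0.7, -0.4, -6.1]
opening: 0.131
grasp_force: 30.0
```

Run:
```python
from h import *
move((.503,.198,.108),-80.5)
```

```text
pos [ 0.5682 -0.0838  0.1083] yaw -97.7 shift [-1.025e+01 -2.705e+01  1.000e-02] rz -17.2 (or 162.8 -197.2 ) q6 [-19.5  36.2  95.6   0.   48.1  78.2]
```

Emit:
{"fn": "apply_moves", "kwargs": {
  "steps": [
    [[0,-0.8,0,0,0,0,-1],[-0.5,-2.4,0,0,0,0,-1],[-1.2,-4.6,0,0,0,-0.5,-1],[-2.2,-7,0,0,0,-2,-1],[-3.4,-9.5,0,0,0,-4,-1],[-4.6,-12,0,0,0,-6,-1],[-5.8,-14.6,0,0,0,-8,-1],[-7,-17.4,0,0,0,-10,-1],[-8,-20.2,0,0,0,-12.5,-1],[-9,-22.8,0,0,0,-14.5,-1],[-9.6,-25,0,0,0,-16.2,-1],[-10.1,-26.5,0,0,0,-17,-1],[-10.25,-27,0,0,0,-17.2,-1],[-10.25,-27,0,0,0,-17.2,-1]]
  ]
}}

```text
time_s: 47.35
position: [0.5022, 0.1978, 0.1075]
tcp_rot: [[0.986, 0.165, -0.0], [0.165, -0.986, -0.0], [-0.0, 0.0, -1.0]]
force: [0.3, -1.3, -5.8]
opening: 0.132
grasp_force: 30.0
```

Run:
```python
from h import *
move((.443,.331,.105),-54.9)
```

```text
pos [0.5022 0.1978 0.1075] yaw -80.5 shift [ -3.63 -14.12   0.24] rz -25.6 (or 154.4 -205.6 ) q6 [  9.6  34.4 100.6  -0.   45.   90.1]
```

Emit:
{"fn": "apply_moves", "kwargs": {
  "steps": [
    [[-0.2,-0.7,0,0,0,-1,-1],[-0.6,-2,0,0,0,-3.5,-1],[-1.1,-4,0,0,0,-7,-1],[-1.7,-6.3,0,0,0,-11,-1],[-2.3,-8.7,0,0,0,-15,-1],[-2.8,-10.8,0,0,0,-19,-1],[-3.2,-12.5,0,0,0,-22.5,-1],[-3.5,-13.6,0,0,0,-24.7,-1],[-3.6,-14.1,0,0,0,-25.6,-1],[-3.6,-14.1,0,0,0,-25.6,-1],[-3.6,-14.1,0,0,0,-25.6,-1]]
  ]
}}

```text
time_s: 48.72
position: [0.444, 0.3303, 0.1075]
tcp_rot: [[0.819, 0.574, 0.0], [0.574, -0.819, -0.0], [-0.0, 0.0, -1.0]]
force: [-0.3, 0.0, -6.1]
opening: 0.134
grasp_force: 30.0
```

Run:
```python
from h import *
move((.443,.331,.0835),-54.9)
im=bot.capture("top");cv2.imwrite("pics/t7.png",cv2.resize(im[140:270,100:260],None,fx=4.6,fy=4.6,interpolation=cv2.INTER_CUBIC))
```

```text
pos [0.444  0.3303 0.1075] yaw -55.0 shift [-0.04 -0.11  2.4 ] rz -0.1 (or 179.9 -180.1 ) q6 [25.1 35.1 98.7 -0.  46.3 80.1]
```

View pics/t7.png

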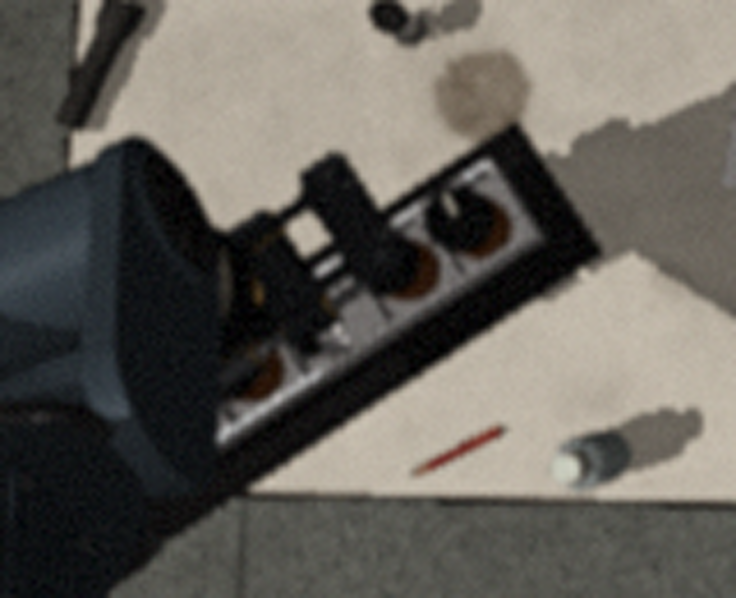

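Emit:
{"fn": "apply_moves", "kwargs": {
  "steps": [
    [[0,0,0.9,0,0,0,-1],[0,0,1.7,0,0,0,-1],[0,0,2.2,0,0,0,-1],[0,0,2.45,0,0,0,-1],[0,0,2.5,0,0,0,-1],[0,0,2.5,0,0,0,-1],[0,0,2.5,0,0,0,-0.3],[0,0,2.5,0,0,0,-0.3],[0,0,2.5,0,0,0,-0.3],[0,0,2.5,0,0,0,-0.3],[0,0,-2,0,0,0,-0.3],[0,0,-7,0,0,0,-0.3],[0,0,-11,0,0,0,-0.3],[5,4,-11,0,0,0,-0.3],[8,10,-11,0,0,0,-0.3],[8,16,-11,0,0,0,-0.3],[8,22,-11,0,0,0,-0.3],[8,28,-11,0,0,0,-0.3],[8,28,-11,0,0,0,-0.3]]
  ]
}}

```text
time_s: 51.15
position: [0.6729, 0.1429, 0.2169]
tcp_rot: [[0.822, 0.57, 0.002], [0.57, -0.822, -0.001], [0.001, 0.002, -1.0]]
force: [-0.3, -0.8, -0.4]
opening: 0.35
grasp_force: 0.0
```

Run:
```python
from h import *
im=bot.capture("top");cv2.imwrite("pics/t8.png",cv2.resize(im[140:270,100:260],None,fx=4.6,fy=4.6,interpolation=cv2.INTER_CUBIC))
```

```text
(no output)
```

View pics/t8.png

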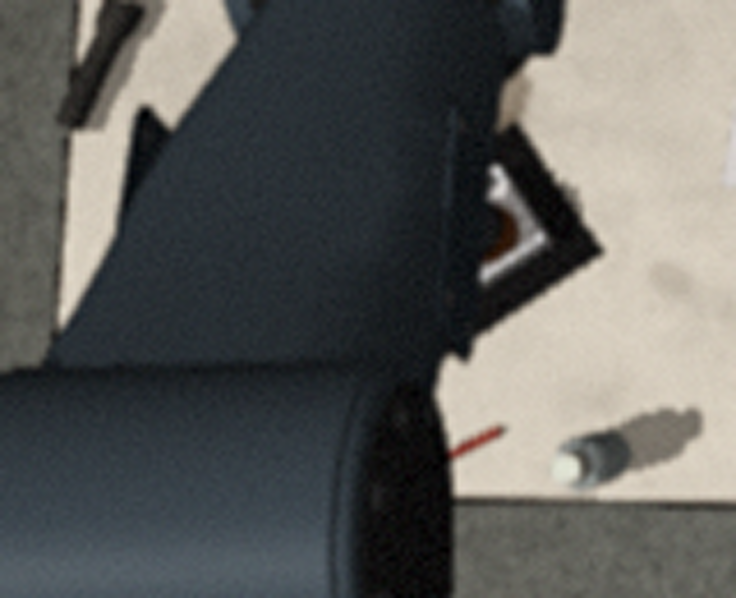

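Emit:
{"fn": "apply_moves", "kwargs": {
  "steps": [
    [[-5,3,-2,0,0,0,0],[-10,6,-3,0,0,0,0],[-15,9,-3,0,0,0,0],[-20,12,-3,0,0,0,0],[-25,15,-3,0,0,0,0],[-30,18,-3,0,0,0,0],[-34,18,-3,0,0,0,0],[-34,18,-3,0,0,0,0],[-34,18,-3,0,0,0,0]]
  ]
}}

```text
time_s: 52.32
position: [0.4956, -0.1937, 0.2477]
tcp_rot: [[0.818, 0.576, 0.001], [0.576, -0.818, 0.001], [0.001, -0.0, -1.0]]
force: [0.9, 0.3, 0.0]
opening: 0.502
grasp_force: 0.0
```

Run:
```python
from h import *
im=bot.capture("top");h=cv2.cvtColor(im,cv2.COLOR_BGR2HSV)
M=np.array([px2w,0][:0])
mat=np.array([w2px("top",(*p,.003)) for p in[(.58,.224),(.498,.167),(.306,.436),(.389,.496)]])
msk=np.zeros(im.shape[:2],np.uint8);cv2.fillPoly(msk,[np.int32(np.round(mat.mean(0)+(mat-mat.mean(0))*.97))],1)
br=((im.min(2)>75)&(msk>0)).astype(np.uint8)
pts=np.argwhere(br)[:,::-1].astype(np.float32)
W=np.array([px2w("top",p,.031)[:2] for p in pts],np.float32)
print(len(pts),cv2.minAreaRect(W*1000))
am=((h[...,0]<18)&(h[...,1]>120)&(im[...,2]>45)&(msk>0)).astype(np.uint8)
n,l,s,c=cv2.connectedComponentsWithStats(am);print([(tuple(np.round(px2w("top",c[i],.03)[:2],3)),s[i,4]) for i in range(1,n) if s[i,4]>3])
# predicted jar lid centres & darkness, synthetic overlay
u=np.array([np.cos(np.radians(125)),np.sin(np.radians(125))])
for y in(-112,-58,58,112):
    X=np.array([.444,.3303])+u*y/1000;q=w2px("top",(*X,.067));a,b=np.round(q).astype(int);p=im[b-7:b+8,a-7:a+8]
    yy,xx=np.argwhere(p.min(2)>120).mean(0) if (p.min(2)>120).any() else (0,0)
    print(np.round(X,3),np.round(q,1),"median",np.median(p[4:11,4:11].max(2)),"dark frac",(p.max(2)<60).mean().round(2))
print(bot.read_state()["time_s"],bot.read_state()["position"])
```

```text
1036 ((442.8297424316406, 330.3350524902344), (63.321434020996094, 285.61883544921875), 34.943965911865234)
[((np.float64(0.501), np.float64(0.222)), np.int32(7)), ((np.float64(0.471), np.float64(0.266)), np.int32(7)), ((np.float64(0.46), np.float64(0.275)), np.int32(4)), ((np.float64(0.402), np.float64(0.367)), np.int32(14)), ((np.float64(0.371), np.float64(0.41)), np.int32(15))]
[0.508 0.239] [201.4 187.1] median 28.0 dark frac 0.67
[0.477 0.283] [185.5 197.5] median 28.0 dark frac 0.76
[0.411 0.378] [151. 220.] median 33.0 dark frac 0.8
[0.38  0.422] [134.8 230.6] median 33.0 dark frac 0.78
52.375 [ 0.49597235 -0.19366066  0.24769352]
```

```bash
python3 -c "
from rig import bot
print(bot.hand_in())"
```

```text
the job is handed in; nothing more can be done
None
```

I set all four jars in the carrier on the reader's deck with their labels to the window, pressed the button down to its stop, set the loaded carrier back on its mat and handed the job in at 52 s; no verdict came back. A last camera measurement put the carrier within about 1 mm and 1° of the mat's centre and line with a jar lid in every cell, and I saw no sign that the bottle or the weight had moved.

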